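# Roll the filter cartridge to the stop and slip it onto the extractor port

### The arm

A 6-joint arm with a two-finger parallel gripper is mounted at the origin on the work surface. World frame = base frame: x ahead of the robot, y to its left, z up, the work surface at z = 0. Lengths are in m, angles in rad, forces in N, time in s.
With the tool pointing down it reaches from about 0.275 to 0.75 m from the base axis. Payload 10.2 kg.
Tool frame: the origin (TCP) lies between the finger pads; the fingertips stand 11 mm ahead of it and the grasp point (between the pads) lies 8 mm behind it; z points along the fingers, y is the direction in which the jaws open and shut (so a half turn about z gives the same grasp; the last joint's range is limited). The gripper opens to 85 mm and grips with 20 to 120 N. Pads are 22 mm wide; open, the fingers measure 114 mm over their backs; the gripper's body (76 mm by 85 mm) begins 54 mm behind the grasp point. The pads swing forward as they close: fully open they stand 13 mm farther back than shut.
Start: joints at [-1.555, 0.313, 1.498, -0, 1.331, -0.223], TCP at [0.124, -0.51, 0.242] pointing down, gripper open.
Joint ranges: [-2.94, 2.94], [-0.97, 2.17], [0.19, 2.56], [-1.23, 4.37], [0.02, 3.11], [-2.88, 2.88]. Speed limits (rad/s): [2.39, 2.39, 3.01, 3.14, 3.14, 3.14].

### API

Orientations are given as a 3x3 rotation matrix whose columns are the frame's x, y, z axes.
In Python, from cell import manip gives the robot as it stands.
- The arm moves only by the shell command python3 -m crank 'ROWS' [FORCE]. ROWS is JSON, a list of rows, each an object with "linear": the shift along the world's x, y, z in m, a list of three; "spin": the turn about the world's z in rad; "jaw": the finger opening in m, from 0 to 0.0854. In form: [{"linear": [x, y, z], "spin": spin, "jaw": jaw}, ...]. A call has 1 to 20 rows; each row is the pose to reach, as a shift and turn from the pose commanded when the call began; what a row does not reach only later rows make up. A row lasts 1/8 s, in which the tool goes at most 62.5 mm and 10.7 degrees, less where a joint would pass 70% of its speed; a pose out of reach is approached as far as the arm can. A call with a gripper value outside its range is refused whole. The fingers move at their own pace and stop on an object; FORCE is the grip in N (left out, the last holds). Time passes only in rows, so rows that repeat a pose let the fingers close. It gives the time, the measured TCP pose, the force and the opening at its end, in the units of the state.
- manip.observe(): the state, without advancing time (a new reading comes with each control period).
- manip.read_camera(name): name is "side" or "top" or "wrist"; returns the picture (400x640x3 uint8, blue, green, red); there is no depth.
- manip.camera_params(name): a dict with "fx", "fy", "cx", "cy" (pixels), "dist_coeffs" ([k1, k2, p1, p2, k3] as OpenCV has them; the pictures are not rectified), "origin" and "rotation" of the camera in the world; the wrist camera has in their place "T_tool_cam" (4x4, takes a point from camera to tool coordinates, whose origin is the TCP and whose axes are the flange's). Camera axes: x right, y down, z forward; pixel columns grow to the right and rows downward; lengths in m; the calibration is good to about 2 mm. A picture is of the moment at which its call begins: read the wrist's pose just before it. camera_params takes no time and is no camera call.
- manip.sign_off(): hands the job in, once; it reports no verdict.
The state is a dict: "clock": time; "q": joint angles; "qd": joint speeds; "effort": joint torques, N m; "eef_pos": TCP position; "tcp_rot": TCP orientation; "contact_force": force on the tool from outside, world axes, zero at the start; "moment": the same for the moment, N m; "gripper_width": opening from 0.0 (shut) to 1.0 (fully open).
Only numpy, scipy, OpenCV 4.12 (cv2) and the standard library are available. Lean on these libraries where they do the work, as an engineer would, in place of code of your own. Each camera call takes 0.05 s, during which the arm holds its last target.

### The job

Fit the white filter cartridge to the fume extractor: roll it along the bench, under the bench light, until it lies along the blue stop rail, then push its free end so that its black socket slides fully home on the metal spigot. Roll and slide it without lifting it off the bench or standing it up, do not bump the bench light, and leave the solder spool, circuit board and screwdriver where they are.

Things in the scene. Friction and masses are not known exactly. Their poses are not given: they have to be found in the camera images.
- station: Fume extractor station, fixed. Origin on the bench top below the axis of a cartridge lying against the stop; z up. The cartridge rolls in along the station's +x. White fan unit, 180 x 160 x 230 mm high, at x -90 to +90, y -266 to -106 mm; its metal spigot points along +y. A 200 mm high steel bracket for the light stands behind the stop rail at x +85, y +265 mm, its arm reaching to x -37.
- stop_line (a point): Centre point for a cartridge lying against the stop: station x 0, y +50 mm, 36 mm above the bench; axes as the station. The fixed blue stop rail (22 mm thick, 40 mm high) runs along y from station y -45 to +195 mm; its flat face is 36 mm to +x of this point.
- light: Fixed tubular bench light, part of the station, same origin and axes: white tube 32 mm thick (36 at the black ends), axis along y at x -25 mm, 190 mm above the bench (underside 172 mm), from y -106 to +300 mm. It hangs over the cartridge's final place, so there the hand must reach under it from the -x side, leaning back 35 to 45 degrees from vertical (fingers pointing to +x and down).
- spigot_root (a point): Point on the spigot's axis where it meets its flange: station x 0, y -100 mm, 36 mm above the bench; axes as the station. The aluminium spigot, 50 mm in diameter, reaches 40 mm from here in +y; its last 12 mm taper to 36 mm. The socket's mouth comes up against the flange (68 mm across) when fully home.
- cartridge_center (a point): Centre of the loose cartridge, a cylinder 140 mm long, 36 mm above the bench. Axis = its own y (x, z turn as it rolls). White body with green stripes, 72 mm diameter, y -25 to +70 mm; black socket collar, 70 mm diameter, y -70 to -25. Starts 110 to 165 mm to -x of the stop line, socket towards the fan unit, clear of the spigot, up to 0.15 rad askew. 0.25 to 0.49 kg, rolls freely.
- socket_mouth (a point): Centre of the open mouth of the cartridge's socket (bore 58 mm, 45 mm deep, 4 mm clearance all round the spigot), 70 mm from the cartridge's centre along its own -y, which points out of the mouth.
- spool: Solder spool standing on end behind the stop rail, bystander: 60 mm in diameter, 50 mm high, origin at the centre of its underside.
- board: Green circuit board lying flat in front of the fan unit, bystander: 100 x 80 mm, 18 mm high with its parts, origin at the centre of its underside.
- screwdriver: Screwdriver lying on the bench at the station's +y side, bystander: 180 mm long along its own x, handle 26 mm thick, origin at the bench under its middle.
There are look-alikes about, which are no part of the job. What is meant by the part that bears cartridge_center is not red, and is the smaller of those in its own colour.

How it is judged:
By the outcome, as a careful person would: the job done as asked, in the order asked, and still so for the second after the job is handed in, with the robot touching nothing.
It also fails if it takes over 51 s, if anything falls off the work surface, if the arm or the gripper's body presses on something with over 40 N, if the wrist force passes 120 N, or if a joint passes its speed limit or range.

## Working session

There is one attempt and no reset: what is moved stays moved. The work goes in short steps, Python scripts to look and compute and a shell command to move; the robot and the scene stay as the last step left them, time stands still between calls to the robot, and variables do not carry over. Pictures are saved under pics/ and viewed, and the job is handed in when it is done.

```bash
mkdir -p pics; ls
python3 - <<'E'
from cell import manip
import cv2
s=manip.observe()
for k in s: print(k,s[k])
for n in ["side","top","wrist"]:
    im=manip.read_camera(n); cv2.imwrite(f"pics/{n}0.png",im); print(n,manip.camera_params(n))
E
```

```text
pics
clock 0.0
q [-1.55540876e+00  3.13478459e-01  1.49843277e+00 -5.92748593e-06
  1.33100114e+00 -2.23395883e-01]
qd [-5.52987360e-04 -1.33808565e-03  4.12736429e-04 -5.03530463e-05
  2.10568833e-03 -1.54001199e-04]
effort [-1.21969679e-03 -4.12270939e+01 -2.59748358e+01 -2.11021547e-04
  4.10325069e-03 -5.09018278e-06]
eef_pos [ 0.12415848 -0.50985951  0.24172213]
tcp_rot [[ 9.71626103e-01  2.36522124e-01 -2.60636088e-05]
 [ 2.36521952e-01 -9.71625249e-01  1.31947068e-03]
 [ 2.86759947e-04 -1.28819677e-03 -9.99999129e-01]]
contact_force [ 0.05532063  0.3976945  -0.34229873]
moment [-0.00658401  0.00975664 -0.00530409]
gripper_width 0.9958891525186405
side {'fx': 429.0996534549923, 'fy': 429.0996534549923, 'cx': 319.2664047470682, 'cy': 200.5423367432586, 'dist_coeffs': array([0.01313573, 0.        , 0.        , 0.        , 0.        ]), 'origin': array([0.2207733 , 0.69280957, 0.66229909]), 'rotation': array([[-0.88351683, -0.31376613,  0.34777699],
       [-0.46838563,  0.58612657, -0.6611131 ],
       [ 0.00359357, -0.7469983 , -0.66481624]])}
top {'fx': 376.8127710838096, 'fy':
[... 222 characters left out ...]
array([[-0.00305788, -0.98648476,  0.16382449],
       [-0.99967342,  0.00717208,  0.02452792],
       [-0.02537138, -0.16369598, -0.98618453]])}
wrist {'fx': 341.34242646639996, 'fy': 341.34242646639996, 'cx': 324.8606215076355, 'cy': 197.20447447511415, 'dist_coeffs': array([-0.05882608,  0.        ,  0.        ,  0.        ,  0.        ]), 'T_tool_cam': array([[ 1.18445871e-03, -9.54094442e-01, -2.99503576e-01,
         7.56237913e-02],
       [ 9.99999058e-01,  1.33778059e-03, -3.06879269e-04,
        -3.26080646e-04],
       [ 6.93461877e-04, -2.99502931e-01,  9.54095128e-01,
        -1.32047159e-01],
       [ 0.00000000e+00,  0.00000000e+00,  0.00000000e+00,
         1.00000000e+00]])}
```

View pics/top0.png

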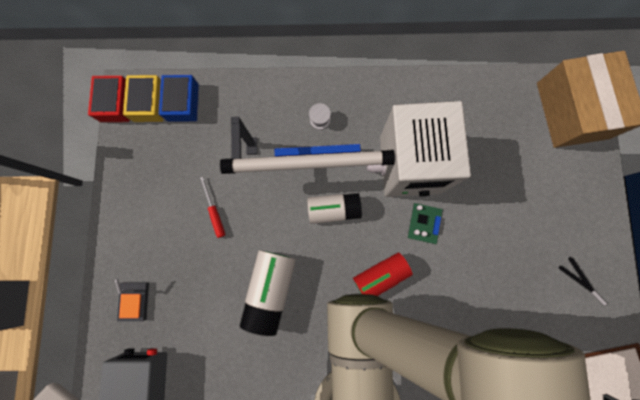

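View pics/side0.png

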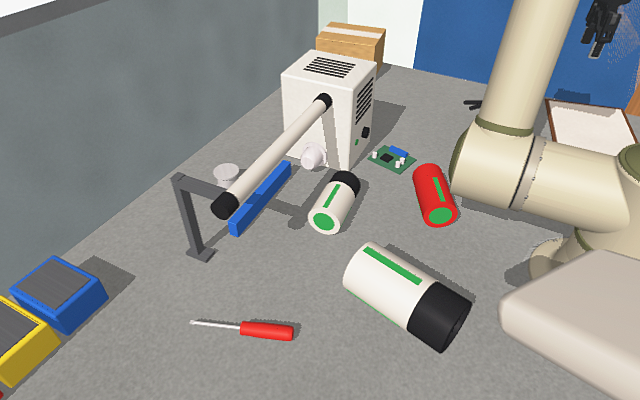

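View pics/wrist0.png

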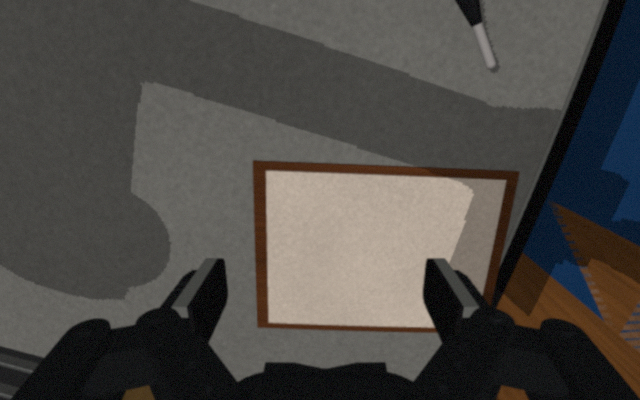

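Candidates for the cartridge, top view: the small white cylinder at (333,207), the large white one at (267,292) and the red one at (383,275). The small white one fits, because it isn't red and is the smaller of the two white ones. I'll confirm it in a crop.

Run:
```python
import cv2
im=cv2.imread("pics/top0.png")
cv2.imwrite("pics/crop_top.png",cv2.resize(im[90:250,200:480],None,fx=2.8,fy=2.8,interpolation=cv2.INTER_CUBIC))
im=cv2.imread("pics/side0.png")
cv2.imwrite("pics/crop_side.png",cv2.resize(im[40:260,160:430],None,fx=2.7,fy=2.7,interpolation=cv2.INTER_CUBIC))
```

```text
(no output)
```

View pics/crop_top.png

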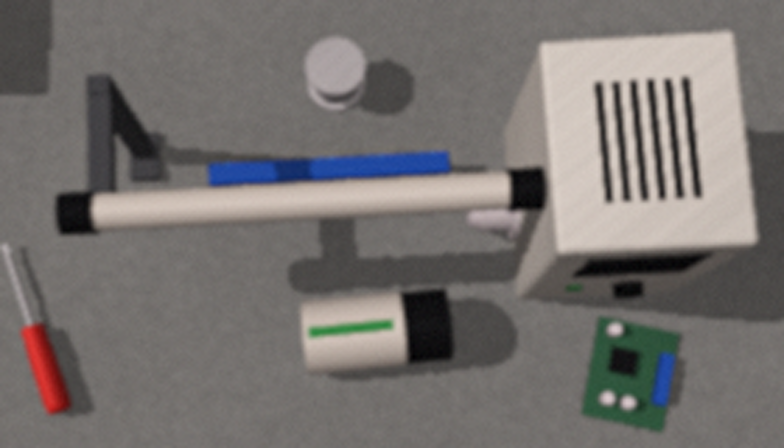

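View pics/crop_side.png

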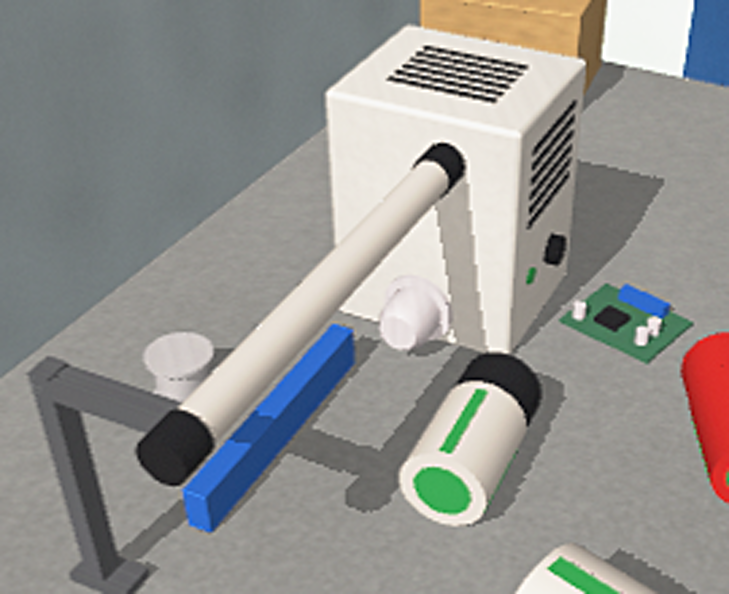

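```bash
cat > h.py <<'E'
import numpy as np, cv2
from cell import manip
from scipy.optimize import least_squares
P={n:manip.camera_params(n) for n in("side","top")}
def K(p): return np.array([[p['fx'],0,p['cx']],[0,p['fy'],p['cy']],[0,0,1.]])
def proj(n,X):
    p=P[n];R=p['rotation'];Xc=(np.atleast_2d(X)-p['origin'])@R
    return cv2.projectPoints(Xc,np.zeros(3),np.zeros(3),K(p),p['dist_coeffs'])[0].reshape(-1,2)
def cast(n,uv,z):
    p=P[n];u=cv2.undistortPoints(np.array(uv,float).reshape(-1,1,2),K(p),p['dist_coeffs']).reshape(-1,2)
    d=np.c_[u,np.ones(len(u))]@p['rotation'].T
    return p['origin']+d*((z-p['origin'][2])/d[:,2])[:,None]
E
python3 - <<'E'
from h import *
T=lambda a:np.array([200,90])+np.array(a)/2.8
S=lambda a:np.array([160,40])+np.array(a)/2.7
ft=[(90,-106,230),(90,-266,230),(-90,-266,230),(-90,-106,230)]
top3=np.array(ft+[(58,-45,40),(58,195,40),(-25,300,190)])/1e3
topx=T([(542,45),(732,35),(755,242),(555,250),(450,153),(208,167),(57,214)])
sd3=np.array([ft[3],ft[0],ft[1],ft[2],(58,195,40),(36,195,40),(58,-45,40),(36,-45,40)])/1e3
sdx=S([(520,135),(327,95),(410,26),(586,62),(186,489),(212,497),(335,326),(355,333)])
def tf(v,X):
    c,s=np.cos(v[2]),np.sin(v[2]);return X@np.array([[c,-s,0],[s,c,0],[0,0,1]]).T+[v[0],v[1],0]
f=lambda v:np.r_[(proj("top",tf(v,top3))-topx).ravel(),(proj("side",tf(v,sd3))-sdx).ravel()]
r=least_squares(f,[.5,.1,0],loss='soft_l1')
print(r.x);print(f(r.x).reshape(-1,2).round(1).tolist())
np.save("st.npy",r.x)
# cartridge
o=cast("top",T([(303,337),(451,324)]),.036);print("top ends",o.round(4))
e=cast("side",S([(443,490)]),.036);print("free end side",e.round(4))
c,s=np.cos(r.x[2]),np.sin(r.x[2]);Ri=np.array([[c,s],[-s,c]])
for p in list(o)+list(e): print("station",(Ri@(p[:2]-r.x[:2])*1e3).round(1))
E
```

```text
[0.63247919 0.02442985 0.04433661]
[[-1.6, -1.0], [1.0, -1.4], [1.7, 2.0], [0.1, 2.9], [-1.2, -0.1], [-1.0, -0.5], [0.3, 1.0], [1.6, -0.0], [-0.8, -1.6], [-0.3, -1.5], [2.3, -1.7], [-1.2, 0.8], [-1.9, 1.1], [-0.1, -1.1], [0.5, -1.3]]
top ends [[ 0.5099  0.1244  0.036 ]
 [ 0.5216 -0.019   0.036 ]]
free end side [[0.5089 0.1232 0.036 ]]
station [-118.1  105.3]
station [-112.6  -38.5]
station [-119.1  104.1]
```

Run:
```python
from h import *
print("red",cast("top",[(355,287),(362,297),(412,268),(383,275)],.036).round(3).tolist())
print("big",cast("top",[(257,253),(293,256),(243,328),(278,333)],.05).round(3).tolist())
st=np.load("st.npy");c,s=np.cos(st[2]),np.sin(st[2])
w=lambda x,y:(np.array([[c,-s],[s,c]])@np.array([x,y])+st[:2]).round(4)
for n,a in dict(start=(-.205,.034),behind=(-.165,.034),lim=(-.092,.034)).items(): print(n,w(*a))
```

```text
red [[0.307, 0.001, 0.036], [0.282, -0.016, 0.036], [0.356, -0.149, 0.036], [0.338, -0.073, 0.036]]
big [[0.396, 0.259, 0.05], [0.388, 0.163, 0.05], [0.207, 0.29, 0.05], [0.195, 0.2, 0.05]]
start [0.4262 0.0493]
behind [0.4661 0.0511]
lim [0.5391 0.0543]
```

```bash
python3 -m crank '[{"linear":[0,0,0.06],"spin":0.15,"jaw":0.085},{"linear":[0.02,0.03,0.12],"spin":0.33,"jaw":0.085},{"linear":[0.04,0.08,0.15],"spin":0.5,"jaw":0.085},{"linear":[0.06,0.12,0.15],"spin":0.68,"jaw":0.085},{"linear":[0.08,0.16,0.15],"spin":0.86,"jaw":0.085},{"linear":[0.1,0.2,0.15],"spin":1.04,"jaw":0.085},{"linear":[0.12,0.24,0.15],"spin":1.22,"jaw":0.085},{"linear":[0.14,0.27,0.15],"spin":1.4,"jaw":0.085},{"linear":[0.16,0.3,0.15],"spin":1.58,"jaw":0.085},{"linear":[0.18,0.34,0.15],"spin":1.76,"jaw":0.085},{"linear":[0.2,0.38,0.15],"spin":1.94,"jaw":0.085},{"linear":[0.22,0.42,0.15],"spin":2.12,"jaw":0.085},{"linear":[0.24,0.46,0.15],"spin":2.3,"jaw":0.085},{"linear":[0.26,0.49,0.15],"spin":2.48,"jaw":0.085},{"linear":[0.28,0.52,0.15],"spin":2.66,"jaw":0.085},{"linear":[0.302,0.559,0.15],"spin":2.84,"jaw":0.085},{"linear":[0.302,0.559,0.13],"spin":2.947,"jaw":0.085},{"linear":[0.302,0.559,0.1],"spin":2.947,"jaw":0.085},{"linear":[0.302,0.559,0.05],"spin":2.947,"jaw":0.085}]'
python3 - <<'E'
from h import *
s=manip.observe();print(s['clock'],s['q'].round(3) if hasattr(s['q'],'round') else s['q'],s['eef_pos'],s['tcp_rot'])
cv2.imwrite("pics/top1.png",manip.read_camera("top"));cv2.imwrite("pics/side1.png",manip.read_camera("side"))
E
```

```text
clock: 2.52
eef_pos: [0.4265, 0.049, 0.2918]
tcp_rot: [[-0.999, -0.045, 0.002], [-0.045, 0.999, -0.0], [-0.002, -0.001, -1.0]]
contact_force: [1.0, -0.5, -0.5]
gripper_width: 0.997
2.525 [-0.16   0.061  1.673 -0.     1.405 -1.775] [0.42654103 0.04897609 0.29184109] [[-9.99002632e-01 -4.45830972e-02  2.46747591e-03]
 [-4.45842558e-02  9.99005541e-01 -4.16503343e-04]
 [-2.44645310e-03 -5.26098513e-04 -9.99996869e-01]]
```

View pics/side1.png

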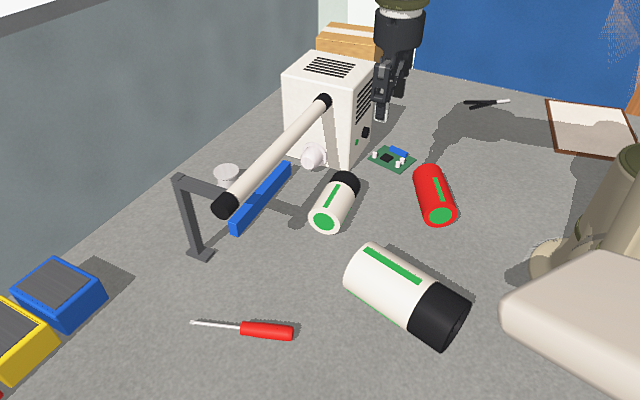

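View pics/top1.png

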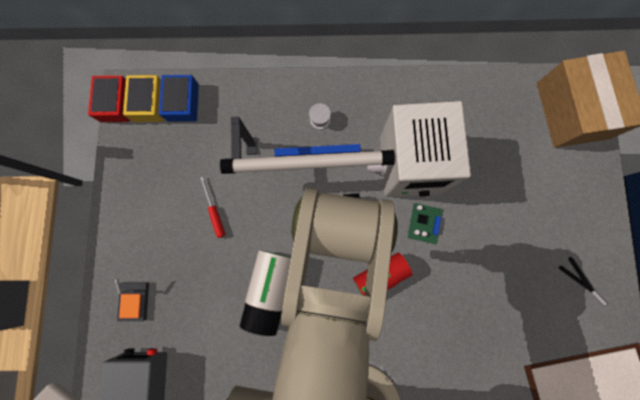

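Run:
```python
from h import *
for z in np.arange(.28,.62,.03): print(z.round(3),proj("side",[[.4265,.049,z]])[0].round(0),proj("top",[[.4265,.049,z]])[0].round(0))
im=cv2.imread("pics/side1.png");cv2.imwrite("pics/g1.png",cv2.resize(im[0:140,320:480],None,fx=4,fy=4,interpolation=cv2.INTER_CUBIC))
```

```text
0.28 [387. 111.] [339. 236.]
0.31 [389.  96.] [339. 235.]
0.34 [391.  79.] [339. 234.]
0.37 [393.  62.] [340. 233.]
0.4 [395.  43.] [340. 232.]
0.43 [398.  23.] [341. 231.]
0.46 [400.   2.] [342. 230.]
0.49 [403. -20.] [342. 228.]
0.52 [406. -44.] [343. 227.]
0.55 [409. -70.] [344. 225.]
0.58 [413. -97.] [345. 223.]
0.61 [ 417. -127.] [346. 221.]
```

View pics/g1.png

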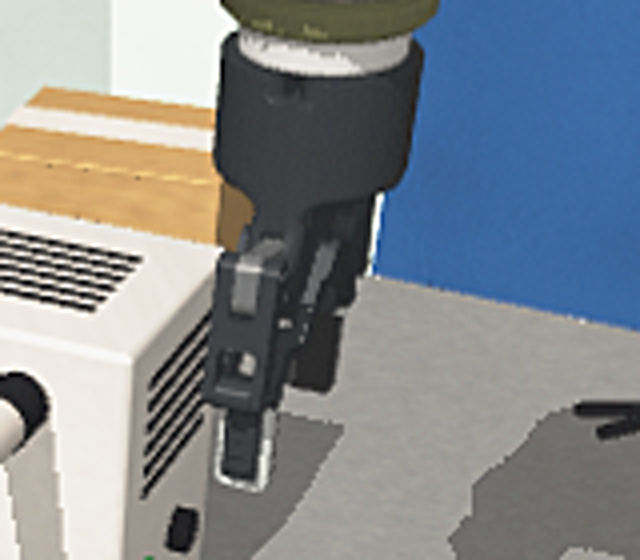

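```bash
python3 -m crank '[{"linear":[0,0,-0.06],"spin":0,"jaw":0.085},{"linear":[0,0,-0.12],"spin":0,"jaw":0.085},{"linear":[0,0,-0.18],"spin":0,"jaw":0.085},{"linear":[0,0,-0.23],"spin":0,"jaw":0.085},{"linear":[0,0,-0.267],"spin":0,"jaw":0.085},{"linear":[0,0,-0.267],"spin":0,"jaw":0.085},{"linear":[0.012,0,-0.267],"spin":0,"jaw":0.085},{"linear":[0.024,0.001,-0.267],"spin":0,"jaw":0.085}]'
python3 - <<'E'
from h import *
cv2.imwrite("pics/side2.png",manip.read_camera("side"))
E
```

```text
clock: 3.62
eef_pos: [0.4526, 0.0497, 0.0272]
tcp_rot: [[-0.999, -0.044, 0.004], [-0.044, 0.999, -0.001], [-0.004, -0.001, -1.0]]
contact_force: [-0.1, 0.3, 1.0]
gripper_width: 0.997
```

View pics/side2.png

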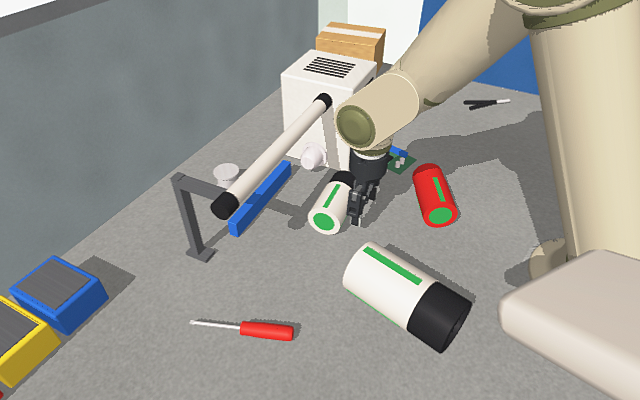

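```bash
python3 - <<'E'
from h import *
p=P['side']
def aty(uv,y):
    a=cast("side",[uv],0)[0];o=p['origin'];t=(y-o[1])/(a[1]-o[1]);return (o+(a-o)*t).round(3)
for uv in[(357,127),(337,127),(357,148),(350,152),(385,152)]: print(uv,aty(uv,.10),aty(uv,.125),aty(uv,.05))
E
python3 - <<'E'
import cv2
im=cv2.imread("pics/side2.png");cv2.imwrite("pics/g2.png",cv2.resize(im[50:250,300:460],None,fx=3,fy=3,interpolation=cv2.INTER_CUBIC))
E
```

```text
(357, 127) [0.46  0.1   0.266] [0.45  0.125 0.283] [0.48  0.05  0.233]
(337, 127) [0.498 0.1   0.255] [0.486 0.125 0.272] [0.521 0.05  0.22 ]
(357, 148) [0.457 0.1   0.223] [0.447 0.125 0.242] [0.477 0.05  0.186]
(350, 152) [0.47 0.1  0.21] [0.46  0.125 0.229] [0.491 0.05  0.172]
(385, 152) [0.405 0.1   0.232] [0.397 0.125 0.25 ] [0.42  0.05  0.196]
```

View pics/g2.png

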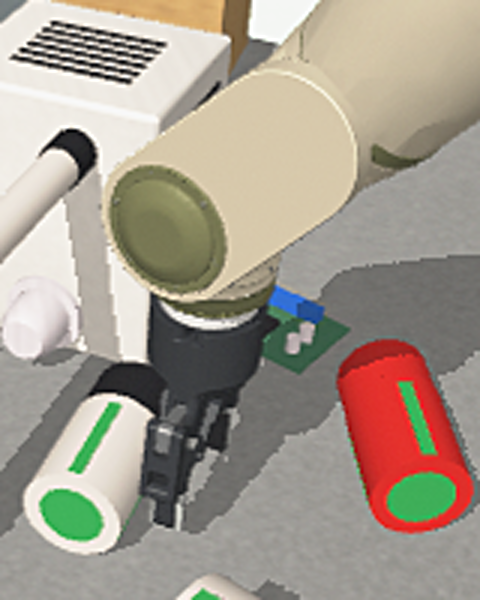

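```bash
python3 -m crank '[{"linear":[0.01,0.0005,-0.002],"spin":0,"jaw":0.085},{"linear":[0.02,0.001,-0.002],"spin":0,"jaw":0.085},{"linear":[0.03,0.001,-0.002],"spin":0,"jaw":0.085},{"linear":[0.04,0.002,-0.002],"spin":0,"jaw":0.085},{"linear":[0.05,0.002,-0.002],"spin":0,"jaw":0.085},{"linear":[0.06,0.0025,-0.002],"spin":0,"jaw":0.085},{"linear":[0.07,0.003,-0.002],"spin":0,"jaw":0.085},{"linear":[0.074,0.003,-0.002],"spin":0,"jaw":0.085},{"linear":[0.074,0.003,-0.002],"spin":0,"jaw":0.085},{"linear":[0.074,0.003,-0.002],"spin":0,"jaw":0.085},{"linear":[0.074,0.003,-0.002],"spin":0,"jaw":0.085}]'
python3 - <<'E'
from h import *
im=manip.read_camera("side")
cv2.imwrite("pics/side3.png",cv2.resize(im[80:280,170:440],None,fx=2.8,fy=2.8,interpolation=cv2.INTER_CUBIC))
E
```

```text
clock: 5.05
eef_pos: [0.524, 0.0529, 0.0233]
tcp_rot: [[-0.999, -0.044, -0.0], [-0.044, 0.999, 0.0], [0.0, 0.0, -1.0]]
contact_force: [0.7, 0.8, 0.3]
gripper_width: 0.993
```

View pics/side3.png

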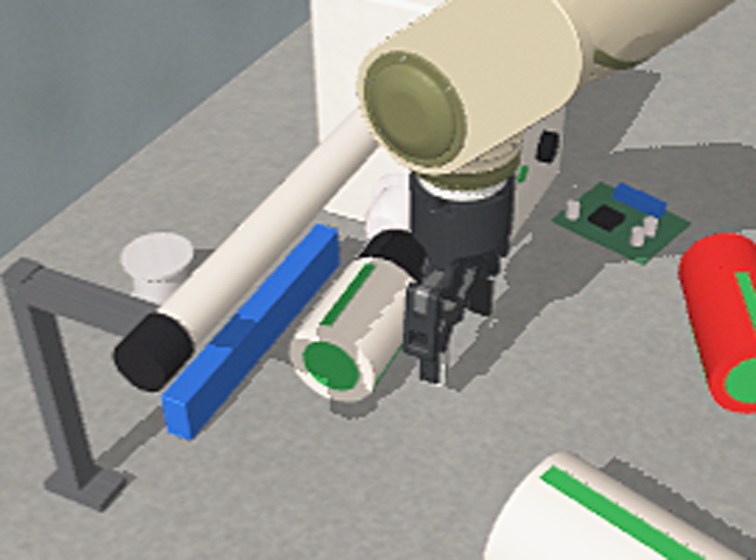

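```bash
cat >> h.py <<'E'
st=np.load("st.npy")
def tost(p):
    c,s=np.cos(st[2]),np.sin(st[2]);return np.array([[c,s],[-s,c]])@(np.array(p)[:2]-st[:2])*1e3
def end(verbose=1):
    im=manip.read_camera("side");h=cv2.cvtColor(im,cv2.COLOR_BGR2HSV)
    m=cv2.inRange(h,(45,90,60),(80,255,255));m[260:]=0;m[:,405:]=0
    n,l,s,c=cv2.connectedComponentsWithStats(m)
    out=[]
    for i in range(1,n):
        if s[i][4]>60: out.append((s[i][4],c[i].round(1).tolist(),tost(cast("side",[c[i]],.036)[0]).round(1).tolist()))
    return im,sorted(out,reverse=True)[:3]
E
python3 - <<'E'
from h import *
print(end()[1]);print(end()[1])
E
```

```text
[(np.int32(357), [387.8, 160.1], [-169.6, -158.6]), (np.int32(237), [287.0, 210.0], [-32.7, 106.6]), (np.int32(141), [374.1, 253.6], [-243.3, 142.7])]
[(np.int32(356), [387.7, 160.1], [-169.5, -158.5]), (np.int32(238), [286.3, 209.8], [-31.1, 106.8]), (np.int32(141), [374.1, 253.6], [-243.3, 142.7])]
```

```bash
python3 -m crank '[{"linear":[0,0,0],"spin":0,"jaw":0.085},{"linear":[0,0,0],"spin":0,"jaw":0.085},{"linear":[0,0,0],"spin":0,"jaw":0.085},{"linear":[0,0,0],"spin":0,"jaw":0.085},{"linear":[0,0,0],"spin":0,"jaw":0.085},{"linear":[0,0,0],"spin":0,"jaw":0.085},{"linear":[0,0,0],"spin":0,"jaw":0.085},{"linear":[0,0,0],"spin":0,"jaw":0.085}]'
python3 - <<'E'
from h import *
im,o=end();print(o);print(end()[1])
cv2.imwrite("pics/side4.png",cv2.resize(im[80:280,170:440],None,fx=2.8,fy=2.8,interpolation=cv2.INTER_CUBIC))
E
```

```text
clock: 6.2
eef_pos: [0.5242, 0.0529, 0.0233]
tcp_rot: [[-0.999, -0.044, 0.0], [-0.044, 0.999, -0.0], [-0.0, -0.0, -1.0]]
contact_force: [0.4, -0.2, 0.4]
gripper_width: 0.994
[(np.int32(361), [387.6, 160.1], [-169.2, -158.4]), (np.int32(237), [283.9, 209.1], [-25.3, 107.0]), (np.int32(141), [374.1, 253.6], [-243.3, 142.7])]
[(np.int32(356), [387.6, 160.1], [-169.3, -158.4]), (np.int32(237), [283.9, 209.1], [-25.3, 107.0]), (np.int32(141), [374.1, 253.6], [-243.3, 142.7])]
```

View pics/side4.png

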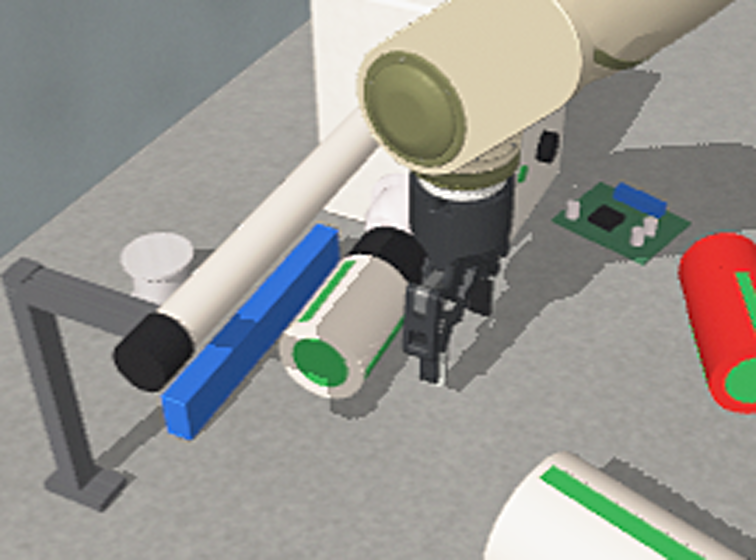

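```bash
python3 -m crank '[{"linear":[-0.04,-0.002,0],"spin":0,"jaw":0.085},{"linear":[-0.085,-0.004,0],"spin":0,"jaw":0.085},{"linear":[-0.085,-0.004,0],"spin":-0.18,"jaw":0.085},{"linear":[-0.085,-0.004,0],"spin":-0.36,"jaw":0.085},{"linear":[-0.085,-0.004,0],"spin":-0.54,"jaw":0.085},{"linear":[-0.085,-0.004,0],"spin":-0.72,"jaw":0.085},{"linear":[-0.085,-0.004,0],"spin":-0.9,"jaw":0.085},{"linear":[-0.085,-0.004,0],"spin":-1.08,"jaw":0.085},{"linear":[-0.085,-0.004,0],"spin":-1.26,"jaw":0.085},{"linear":[-0.085,-0.004,0],"spin":-1.44,"jaw":0.085},{"linear":[-0.085,-0.003,0],"spin":-1.571,"jaw":0.085},{"linear":[-0.065,-0.001,0],"spin":-1.571,"jaw":0.085},{"linear":[-0.045,0.0,0],"spin":-1.571,"jaw":0.085},{"linear":[-0.03,0.001,0],"spin":-1.571,"jaw":0.085},{"linear":[-0.03,0.001,0],"spin":-1.571,"jaw":0.085}]'
python3 - <<'E'
from h import *
s=manip.observe();print(s['q'],tost(s['eef_pos']))
im,o=end();print(o)
cv2.imwrite("pics/side5.png",cv2.resize(im[80:280,170:440],None,fx=2.8,fy=2.8,interpolation=cv2.INTER_CUBIC))
cv2.imwrite("pics/wrist5.png",manip.read_camera("wrist"))
E
```

```text
clock: 8.18
eef_pos: [0.4946, 0.0539, 0.0233]
tcp_rot: [[-0.044, 0.999, 0.001], [0.999, 0.044, -0.0], [-0.0, 0.001, -1.0]]
contact_force: [0.5, 0.1, -1.1]
gripper_width: 0.996
[-1.27418324e-01  5.49769034e-01  1.80375590e+00 -3.51935496e-05
  7.87519886e-01 -1.71554985e-01] [-136.40687081   35.5268154 ]
[(np.int32(355), [387.6, 160.1], [-169.2, -158.5]), (np.int32(237), [283.9, 209.1], [-25.3, 107.0]), (np.int32(141), [374.1, 253.6], [-243.3, 142.7])]
```

View pics/side5.png

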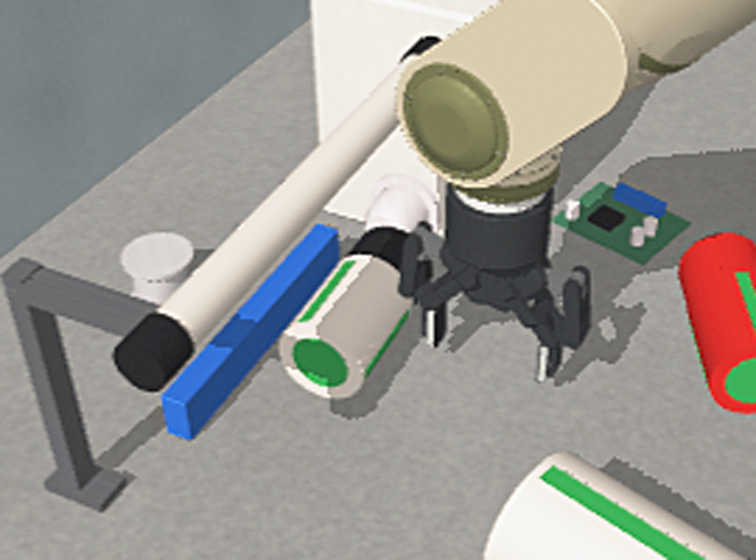

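View pics/wrist5.png

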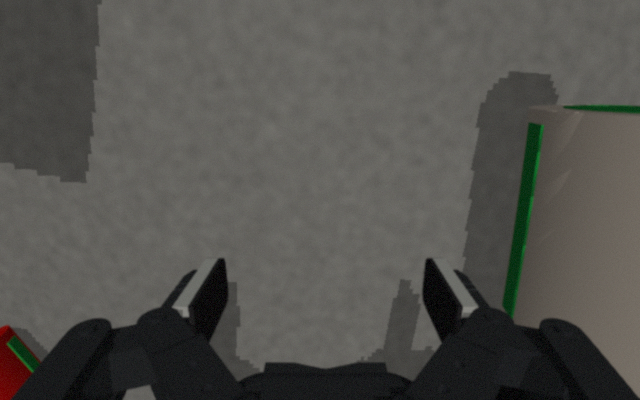

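```bash
python3 -m crank '[{"linear":[0.008,0.001,0],"spin":0,"jaw":0.085},{"linear":[0.016,0.001,0],"spin":0,"jaw":0.085},{"linear":[0.024,0.001,0],"spin":0,"jaw":0.085},{"linear":[0.032,0.002,0],"spin":0,"jaw":0.085},{"linear":[0.037,0.002,0],"spin":0,"jaw":0.085},{"linear":[0.037,0.002,0],"spin":0,"jaw":0.085},{"linear":[0.037,0.002,0],"spin":0,"jaw":0.085},{"linear":[0.037,0.002,0],"spin":0,"jaw":0.085}]'
python3 - <<'E'
from h import *
s=manip.observe();print(tost(s['eef_pos']))
im,o=end();print(o)
cv2.imwrite("pics/side6.png",cv2.resize(im[80:280,170:440],None,fx=2.8,fy=2.8,interpolation=cv2.INTER_CUBIC))
im=manip.read_camera("top");cv2.imwrite("pics/top6.png",cv2.resize(im[90:250,200:480],None,fx=2.8,fy=2.8,interpolation=cv2.INTER_CUBIC))
E
```

```text
clock: 9.28
eef_pos: [0.531, 0.0559, 0.0233]
tcp_rot: [[-0.044, 0.999, -0.0], [0.999, 0.044, 0.0], [0.0, -0.0, -1.0]]
contact_force: [0.2, 0.4, 0.3]
gripper_width: 1.001
[-100.0074344   35.9537125]
[(np.int32(360), [387.6, 160.1], [-169.3, -158.2]), (np.int32(233), [273.0, 205.8], [1.0, 108.0]), (np.int32(140), [374.1, 253.7], [-243.3, 142.7])]
```

View pics/side6.png

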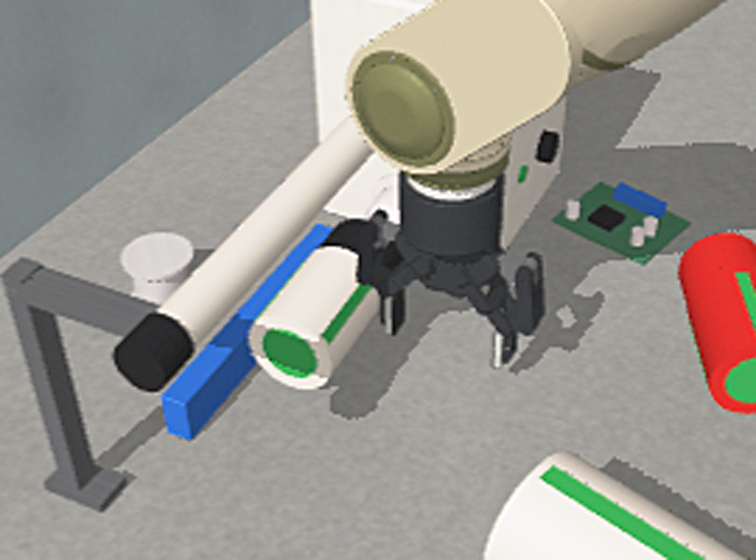

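View pics/top6.png

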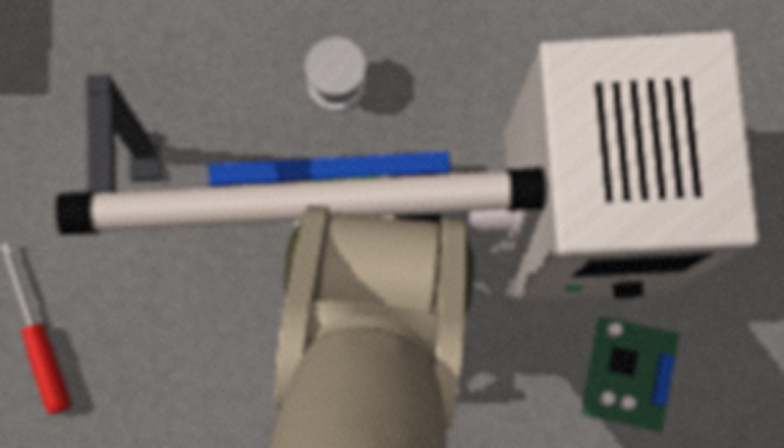

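Run:
```python
from h import *
T=lambda a:np.array([200,90])+np.array(a)/2.8
print("spool top centre",tost(cast("top",[T((335,68))],.05)[0]), tost(cast("side",[(160+178/2.7,40+357/2.7)],.05)[0]))
c,s=np.cos(st[2]),np.sin(st[2])
w=lambda x,y:(np.array([[c,-s],[s,c]])@np.array([x,y])/1e3+st[:2])
for x,y in((-150,36),(-143,36),(-52,36),(-150,25)):
  for z in(0,.01,.02,.03): print(x,y,z,((proj("side",[[*w(x,y),z]])[0]-[170,80])*2.8).round())
```

```text
spool top centre [148.41828662  61.21199712] [148.309696    67.83000987]
-150 36 0 [502. 386.]
-150 36 0.01 [503. 377.]
-150 36 0.02 [504. 368.]
-150 36 0.03 [504. 358.]
-143 36 0 [494. 383.]
-143 36 0.01 [495. 374.]
-143 36 0.02 [495. 365.]
-143 36 0.03 [496. 356.]
-52 36 0 [392. 350.]
-52 36 0.01 [392. 341.]
-52 36 0.02 [391. 332.]
-52 36 0.03 [391. 322.]
-150 25 0 [508. 377.]
-150 25 0.01 [508. 368.]
-150 25 0.02 [509. 359.]
-150 25 0.03 [510. 350.]
```

```bash
python3 -m crank '[{"linear":[-0.015,-0.001,0],"spin":0,"jaw":0.085},{"linear":[-0.03,-0.001,0],"spin":0,"jaw":0.085},{"linear":[-0.04,-0.001,0.05],"spin":0,"jaw":0.085},{"linear":[-0.04,-0.001,0.1],"spin":0,"jaw":0.085},{"linear":[-0.04,-0.001,0.15],"spin":0,"jaw":0.085},{"linear":[-0.04,-0.001,0.2],"spin":0,"jaw":0.085},{"linear":[-0.04,-0.001,0.25],"spin":0,"jaw":0.085},{"linear":[-0.03,0.01,0.26],"spin":0,"jaw":0.085},{"linear":[0.01,0.035,0.26],"spin":0,"jaw":0.085},{"linear":[0.05,0.06,0.26],"spin":0,"jaw":0.085},{"linear":[0.09,0.08,0.26],"spin":0,"jaw":0.085},{"linear":[0.13,0.1,0.26],"spin":0,"jaw":0.085},{"linear":[0.17,0.11,0.26],"spin":0,"jaw":0.085},{"linear":[0.17,0.11,0.26],"spin":0,"jaw":0.085},{"linear":[0.17,0.11,0.25],"spin":0,"jaw":0.085}]'
python3 - <<'E'
from h import *
s=manip.observe();print(tost(s['eef_pos']),s['q'])
im,o=end();print(o)
cv2.imwrite("pics/side7.png",im)
cv2.imwrite("pics/top7.png",manip.read_camera("top"))
E
```

```text
clock: 11.25
eef_pos: [0.7009, 0.1658, 0.2736]
tcp_rot: [[-0.044, 0.999, 0.001], [0.999, 0.044, 0.0], [-0.0, 0.001, -1.0]]
contact_force: [-0.4, -0.5, 0.9]
gripper_width: 0.993
[ 74.58740999 138.20335398] [ 7.01220094e-02  7.88053045e-01  6.67341170e-01 -4.20262348e-05
  1.68520131e+00  2.61020528e-02]
[(np.int32(372), [387.5, 160.1], [-169.1, -158.3]), (np.int32(232), [273.0, 205.8], [1.1, 107.9]), (np.int32(141), [374.1, 253.6], [-243.3, 142.7])]
```

View pics/side7.png

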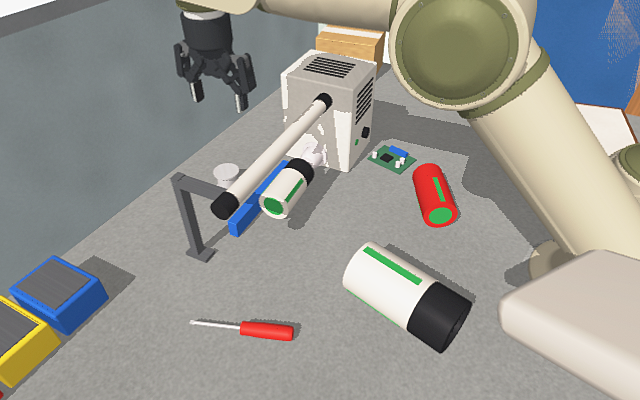

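View pics/top7.png

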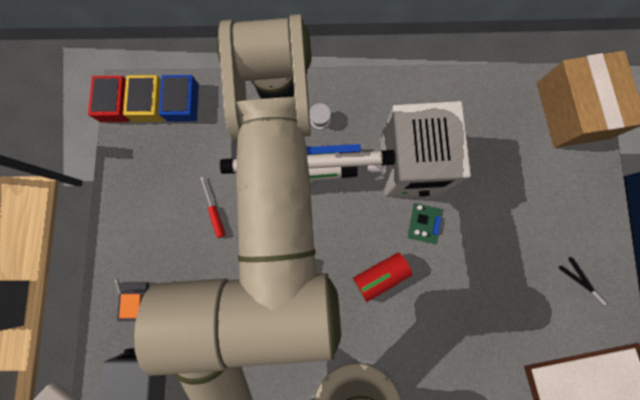

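```bash
python3 -m crank '[{"linear":[0,0,-0.04],"spin":0,"jaw":0.085},{"linear":[0,0,-0.08],"spin":0,"jaw":0.085},{"linear":[0,0,-0.12],"spin":0,"jaw":0.085},{"linear":[0,0,-0.16],"spin":0,"jaw":0.085},{"linear":[0,0,-0.19],"spin":0,"jaw":0.085},{"linear":[0,0,-0.21],"spin":0,"jaw":0.085},{"linear":[0,0,-0.217],"spin":0,"jaw":0.085},{"linear":[0,0,-0.217],"spin":0,"jaw":0.085}]'
python3 - <<'E'
from h import *
s=manip.observe();print(tost(s['eef_pos']))
im,o=end();print(o)
cv2.imwrite("pics/side8.png",cv2.resize(im[60:270,130:400],None,fx=2.8,fy=2.8,interpolation=cv2.INTER_CUBIC))
cv2.imwrite("pics/wrist8.png",manip.read_camera("wrist"))
E
```

```text
clock: 12.35
eef_pos: [0.7014, 0.1659, 0.0571]
tcp_rot: [[-0.044, 0.999, 0.001], [0.999, 0.044, 0.0], [0.0, 0.001, -1.0]]
contact_force: [0.1, -0.7, -0.1]
gripper_width: 0.993
[ 75.07768971 138.2601795 ]
[(np.int32(362), [387.7, 160.1], [-169.5, -158.3]), (np.int32(233), [273.0, 205.8], [1.0, 108.0]), (np.int32(141), [374.1, 253.6], [-243.3, 142.7])]
```

View pics/side8.png

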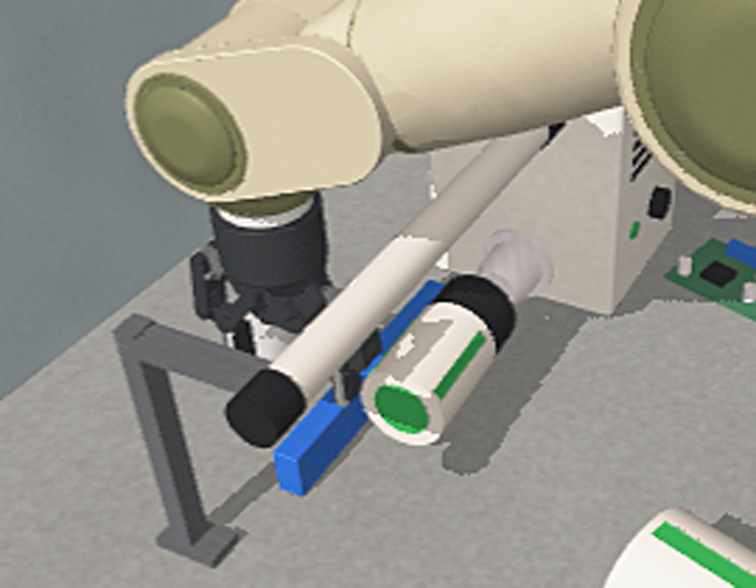

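View pics/wrist8.png

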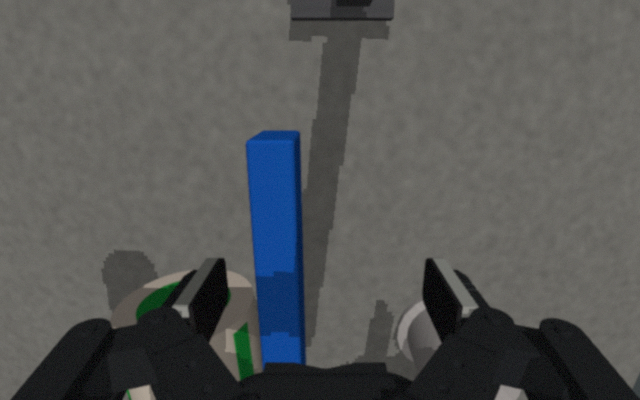

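```bash
python3 -m crank '[{"linear":[-0.012,-0.0005,0],"spin":0,"jaw":0.085},{"linear":[-0.025,-0.001,-0.003],"spin":0,"jaw":0.085},{"linear":[-0.025,-0.001,-0.004],"spin":0,"jaw":0.085},{"linear":[-0.025,-0.008,-0.004],"spin":0,"jaw":0.085},{"linear":[-0.0245,-0.014,-0.004],"spin":0,"jaw":0.085},{"linear":[-0.024,-0.02,-0.004],"spin":0,"jaw":0.085},{"linear":[-0.024,-0.025,-0.004],"spin":0,"jaw":0.085},{"linear":[-0.0235,-0.03,-0.004],"spin":0,"jaw":0.085}]'
python3 - <<'E'
from h import *
s=manip.observe();print(tost(s['eef_pos']))
im,o=end();print(o)
cv2.imwrite("pics/side9.png",cv2.resize(im[60:270,130:400],None,fx=2.8,fy=2.8,interpolation=cv2.INTER_CUBIC))
cv2.imwrite("pics/wrist9.png",manip.read_camera("wrist"))
E
```

```text
clock: 13.45
eef_pos: [0.6777, 0.1359, 0.0524]
tcp_rot: [[-0.044, 0.999, 0.0], [0.999, 0.044, 0.0], [0.0, 0.0, -1.0]]
contact_force: [-0.0, 4.1, 1.1]
gripper_width: 0.996
[ 50.14331592 109.35291071]
[(np.int32(364), [387.7, 160.3], [-169.6, -157.8]), (np.int32(184), [276.5, 204.1], [-3.2, 99.9]), (np.int32(141), [374.1, 253.6], [-243.3, 142.7])]
```

View pics/side9.png

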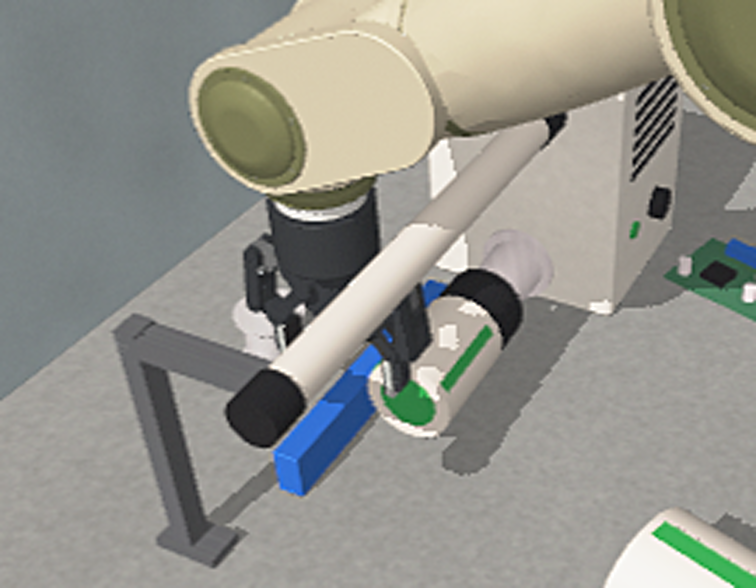

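View pics/wrist9.png

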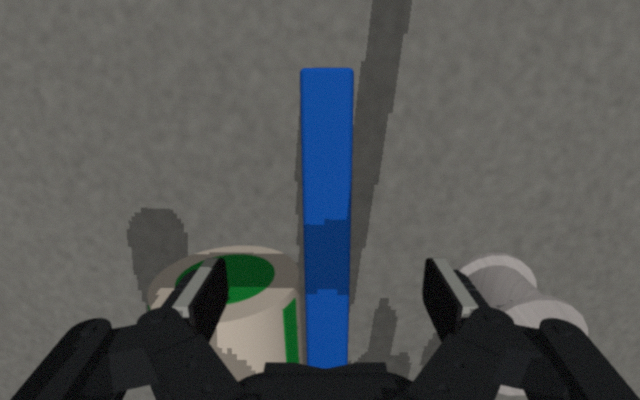

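```bash
python3 -m crank '[{"linear":[0,-0.005,0],"spin":0,"jaw":0.085},{"linear":[0.0005,-0.01,0],"spin":0,"jaw":0.085},{"linear":[0.0005,-0.015,0],"spin":0,"jaw":0.085},{"linear":[0.001,-0.02,0],"spin":0,"jaw":0.085},{"linear":[0.001,-0.025,0],"spin":0,"jaw":0.085}]'
python3 - <<'E'
from h import *
s=manip.observe();print(tost(s['eef_pos']))
im,o=end();print(o)
cv2.imwrite("pics/side10.png",cv2.resize(im[60:270,130:400],None,fx=2.8,fy=2.8,interpolation=cv2.INTER_CUBIC))
im=manip.read_camera("top");cv2.imwrite("pics/top10.png",cv2.resize(im[90:250,200:480],None,fx=2.8,fy=2.8,interpolation=cv2.INTER_CUBIC))
E
```

```text
clock: 14.18
eef_pos: [0.6787, 0.1105, 0.0524]
tcp_rot: [[-0.044, 0.999, 0.0], [0.999, 0.044, 0.0], [0.0, 0.0, -1.0]]
contact_force: [1.0, 3.9, 2.4]
gripper_width: 0.994
[50.01192343 83.94708711]
[(np.int32(370), [387.6, 160.2], [-169.4, -157.8]), (np.int32(182), [282.0, 197.2], [-2.9, 75.0]), (np.int32(141), [374.1, 253.6], [-243.3, 142.7])]
```

View pics/side10.png

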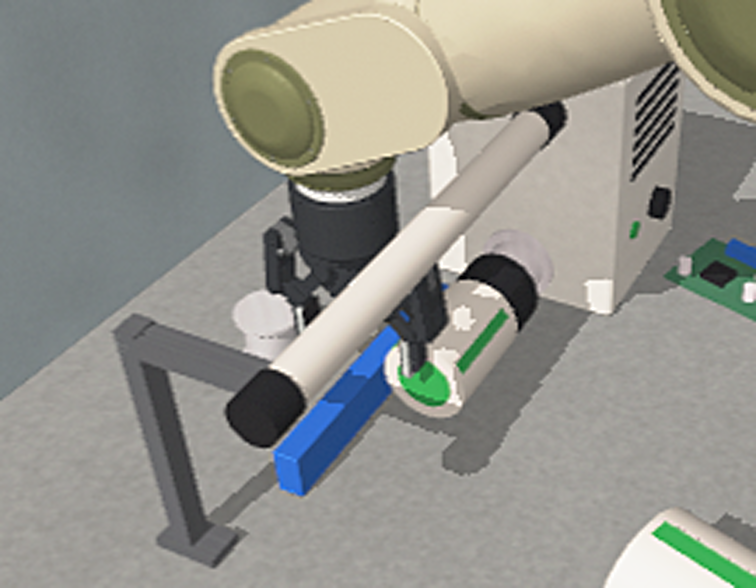

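View pics/top10.png

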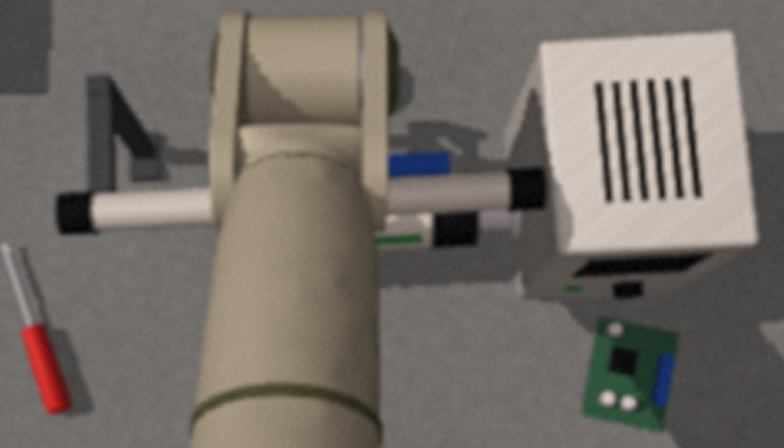

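```bash
python3 -m crank '[{"linear":[0,-0.005,0],"spin":0,"jaw":0.085},{"linear":[0.0005,-0.01,0],"spin":0,"jaw":0.085},{"linear":[0.0005,-0.015,0],"spin":0,"jaw":0.085},{"linear":[0.001,-0.02,0],"spin":0,"jaw":0.085},{"linear":[0.001,-0.025,0],"spin":0,"jaw":0.085}]'
python3 - <<'E'
from h import *
s=manip.observe();print(tost(s['eef_pos']))
im,o=end();print(o)
cv2.imwrite("pics/side11.png",cv2.resize(im[60:270,130:400],None,fx=2.8,fy=2.8,interpolation=cv2.INTER_CUBIC))
E
```

```text
clock: 14.9
eef_pos: [0.6797, 0.0855, 0.0523]
tcp_rot: [[-0.044, 0.999, -0.0], [0.999, 0.044, -0.0], [-0.0, -0.0, -1.0]]
contact_force: [-1.4, 2.6, 1.2]
gripper_width: 0.997
[49.85871635 58.93407107]
[(np.int32(374), [387.6, 160.2], [-169.3, -157.9]), (np.int32(178), [287.4, 190.6], [-2.8, 49.8]), (np.int32(141), [374.1, 253.6], [-243.3, 142.7])]
```

View pics/side11.png

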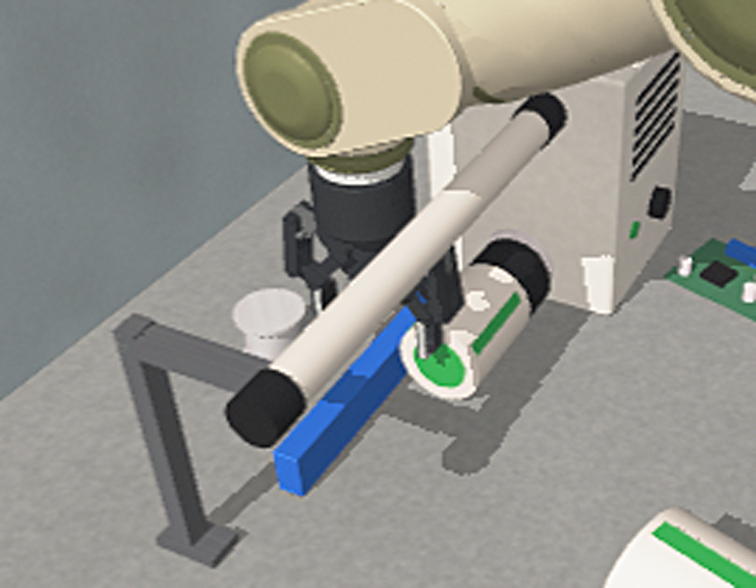

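Still sliding with only about 3 N of resistance, and about 8–10 mm remain. I'll push on until the force shows the flange.

```bash
python3 -m crank '[{"linear":[0,-0.002,0],"spin":0,"jaw":0.085},{"linear":[0,-0.004,0],"spin":0,"jaw":0.085},{"linear":[0,-0.006,0],"spin":0,"jaw":0.085},{"linear":[0,-0.007,0],"spin":0,"jaw":0.085}]'; python3 -m crank '[{"linear":[0,-0.001,0],"spin":0,"jaw":0.085},{"linear":[0,-0.002,0],"spin":0,"jaw":0.085}]'
```

```text
clock: 15.45
eef_pos: [0.6797, 0.0788, 0.0523]
tcp_rot: [[-0.044, 0.999, -0.0], [0.999, 0.044, -0.0], [-0.0, -0.0, -1.0]]
contact_force: [-0.8, 2.7, 1.7]
gripper_width: 0.999
clock: 15.7
eef_pos: [0.6797, 0.0769, 0.0523]
tcp_rot: [[-0.044, 0.999, 0.0], [0.999, 0.044, 0.0], [0.0, 0.0, -1.0]]
contact_force: [0.1, 2.4, 0.1]
gripper_width: 0.997
```

```bash
for i in 1; do python3 -m crank '[{"linear":[0,-0.001,0],"spin":0,"jaw":0.085},{"linear":[0,-0.002,0],"spin":0,"jaw":0.085}]' | grep -v rot; done;  python3 - <<'E'
from h import *
s=manip.observe();print(tost(s['eef_pos']))
E
```

```text
clock: 15.95
eef_pos: [0.6794, 0.0765, 0.0523]
contact_force: [-1.6, 13.5, 2.2]
gripper_width: 0.995
[49.16811411 49.98442709]
```

```bash
python3 -m crank '[{"linear":[0,0.005,0],"spin":0,"jaw":0.085},{"linear":[-0.001,0.025,0],"spin":0,"jaw":0.085},{"linear":[-0.002,0.05,0],"spin":0,"jaw":0.085},{"linear":[-0.003,0.075,0],"spin":0,"jaw":0.085},{"linear":[-0.004,0.09,0],"spin":0,"jaw":0.085},{"linear":[0.01,0.092,0.003],"spin":0,"jaw":0.085},{"linear":[0.022,0.092,0.003],"spin":0,"jaw":0.085},{"linear":[0.022,0.092,0.003],"spin":0,"jaw":0.085},{"linear":[0.022,0.092,0.04],"spin":0,"jaw":0.085},{"linear":[0.022,0.092,0.08],"spin":0,"jaw":0.085},{"linear":[0.022,0.092,0.13],"spin":0,"jaw":0.085},{"linear":[0.022,0.092,0.18],"spin":0,"jaw":0.085},{"linear":[0.022,0.092,0.23],"spin":0,"jaw":0.085},{"linear":[0.022,0.092,0.23],"spin":0,"jaw":0.085}]'
python3 - <<'E'
from h import *
s=manip.observe();print(tost(s['eef_pos']))
im,o=end();print(o)
cv2.imwrite("pics/side12.png",cv2.resize(im[60:270,130:400],None,fx=2.8,fy=2.8,interpolation=cv2.INTER_CUBIC))
im=manip.read_camera("top");cv2.imwrite("pics/top12.png",cv2.resize(im[90:250,200:480],None,fx=2.8,fy=2.8,interpolation=cv2.INTER_CUBIC))
E
```

```text
clock: 17.7
eef_pos: [0.7021, 0.1672, 0.2872]
tcp_rot: [[-0.044, 0.999, 0.008], [0.999, 0.044, 0.001], [0.0, 0.008, -1.0]]
contact_force: [1.0, -0.3, -0.0]
gripper_width: 0.998
[ 75.88816362 139.59349587]
[(np.int32(373), [387.5, 160.2], [-169.2, -158.0]), (np.int32(219), [288.4, 187.2], [0.8, 38.4]), (np.int32(140), [374.1, 253.7], [-243.3, 142.7])]
```

View pics/side12.png

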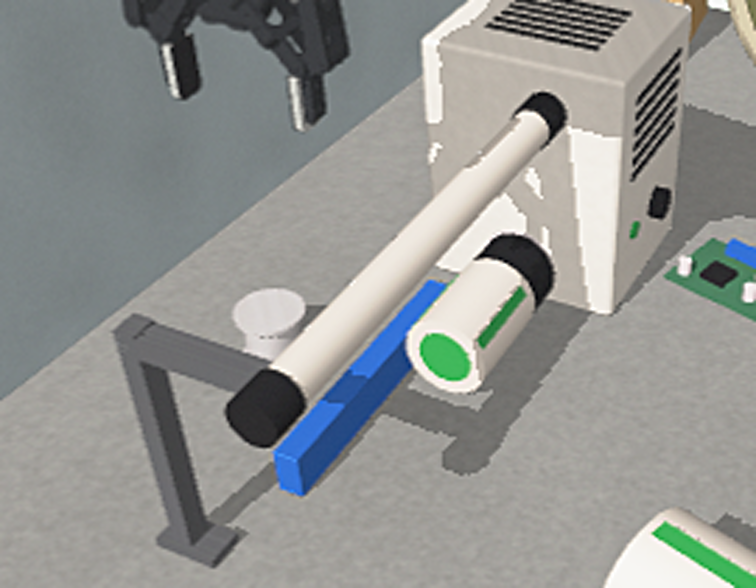

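View pics/top12.png

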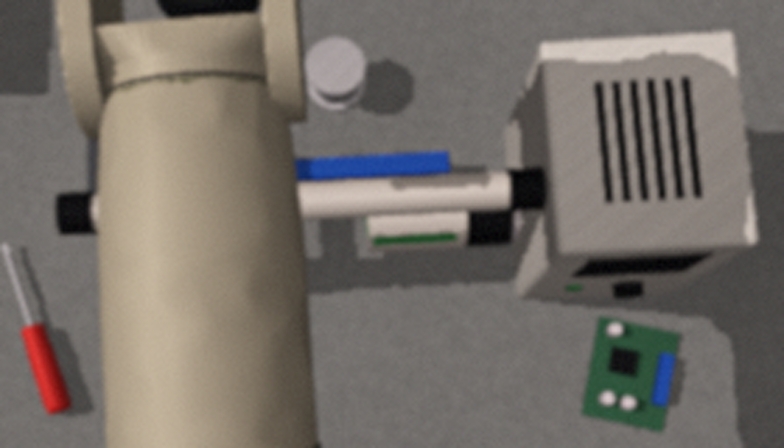

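The cartridge is home and the robot is touching nothing. The spool, board and screwdriver sit at the same pixels as at the start, so I'm handing in.

Run:
```python
from h import *
print(manip.observe()['clock']);print(manip.sign_off())
```

```text
17.8
the job is handed in; nothing more can be done
None
```

The white cartridge is fully home on the spigot, and I handed the job in at 17.8 s. I rolled it along the bench with two pushes until it lay against the blue rail. I then pushed its free end with one finger until its mouth met the flange.

**Approach:** the moves only allow turning about the vertical, so the hand could not lean back 35–45° under the light as described. For the end push I kept the hand upright and came down on the +x side of the light instead, reaching in with one open finger.

**Last checks:**
- **Fit:** resistance stayed at about 3–4 N, then rose to 13.5 N at the depth expected for contact with the flange. The free end measured at station x +1, y +38 mm, against an ideal of 0, +40. My estimate of the station's position is only good to about 3 mm.
- **Bystanders:** in the top view the spool, board and screwdriver are at the same pixels as at the start, and the light looks unmoved.
- **Forces:** the readings at the end of each move showed no unexpected contact. I did not see the forces during the moves.
- **First roll:** it stopped about 25 mm short of the rail, which is why a second push was needed.

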